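Hang the brush holder in the wash tub

ROBOT

A 6-joint arm with a two-finger parallel gripper is mounted at the origin on the work surface. World frame = base frame: x ahead of the robot, y to its left, z up, the work surface at z = 0. Lengths are in m, angles in rad, forces in N, time in s.
With the tool pointing down it reaches from about 0.275 to 1 m from the base axis. Payload 8.4 kg.
Tool frame: the origin (TCP) lies at the centre of the arm's flange, where the gripper is bolted on; the fingertips stand 173 mm ahead of it and the grasp point (between the pads) lies 155 mm ahead of it (arm.tip_reach is the distance from the TCP to the fingertips, in m); z points along the fingers, y is the line along which they close (so a half turn about z gives the same grasp; the last joint's range is limited). The gripper opens to 85 mm and grips with 20 to 120 N. Pads are 22 mm wide; open, the fingers measure 114 mm over their backs; the gripper's body (76 mm by 85 mm) begins 54 mm behind the grasp point. The pads swing forward as they close: fully open they stand 13 mm farther back than shut.
Start: joints at [-1.197, 0.353, 1.633, -0, 1.155, -0.002], TCP at [0.229, -0.581, 0.405] pointing down, gripper open.
Joint ranges: [-2.63, 2.63], [-0.92, 2.1], [0.06, 2.66], [-1.3, 4.44], [0, 2.69], [-3.02, 3.02]. Speed limits (rad/s): [2.22, 2.22, 2.79, 3.14, 3.14, 3.14].

INTERFACE

Orientations are given as a unit quaternion [w, x, y, z].
In Python, from plant import arm gives the robot as it stands. The module is installed in compiled form; this text tells all that it offers.
- The arm moves only by the shell command python3 -m inch 'ROWS' [FORCE]. ROWS is JSON, a list of rows, each a list of 3 entries, a list of its own where there are three numbers: the shift along the world's x, y, z in cm, then the turn, a rotation vector about the world's x, y, z in rad, then the finger opening in cm, from 0 to 8.54. In form: [[[dx, dy, dz], [wx, wy, wz], fingers], ...]. A call has 1 to 5 rows; each row shifts and turns the commanded pose from where the row before left it; what a row does not reach is not made up. A row lasts 1/10 s, in which the tool goes at most 50 mm and 8.59 degrees, less where a joint would pass 70% of its speed; a pose out of reach is approached as far as the arm can. A call is refused whole if a number of a shift passes 5 or a number of a turn 0.15, either way. A call with a gripper value outside its range is refused whole. The fingers move at their own pace and stop on an object; FORCE is the grip in N (left out, the last holds). Time passes only in rows, so rows that do not move let the fingers close. It gives the time, the measured TCP pose, the force, the opening and the grip force at its end, in the units of the state.
- arm.state(): the state, without advancing time (a new reading comes with each control period).
- arm.snapshot(name): name is "scene" or "top"; returns a dict with "img" (480x640x3 uint8, red, green, blue), "camera_matrix" (3x3 intrinsics, pixels), "cam_to_world" (4x4, takes a point from camera to world coordinates). Camera axes: x right, y up, looking along -z (the intrinsics and any distortion apply to the point x, -y, -z); pixel columns grow to the right and rows downward; lengths in m; the calibration is good to about 2 mm. A picture is of the moment at which its call begins. There is no depth.
- arm.hand_in(): hands the job in; it is judged then, once.
The state is a dict: "t": time; "q": joint angles; "joint_vel": joint speeds; "tau": joint torques, N m; "tcp_pos": TCP position; "tool_rot": TCP orientation; "ft_force": force on the tool from outside, world axes, zero at the start; "ft_torque": the same for the moment, N m; "gripper_width": finger opening in m; "grip_force": force on a finger pad.
Only numpy, scipy, OpenCV 4.12 (cv2) and the standard library are available. Lean on these libraries where they do the work, as an engineer would, in place of code of your own. Each camera call takes 0.05 s, during which the arm holds its last target. There are 200 camera calls.

TASK

Open the glue-brush wash tub by sliding its plywood cover sideways, without lifting it, fully onto the shelf beside the tub, and leave it lying flat there. Then hang the steel brush holder inside the tub: hook its bent lip over the middle of the tub wall opposite the shelf, lowering it gently until the lip rests on the rim, and let go. Do not shift the stand and leave the other things on the bench where they are.

Things in the scene. Friction and masses are not known exactly. Their poses are not given: they have to be found in the camera images.
- stand: Wash stand, loose, 4 kg: open grey plastic tub, 166 x 166 mm outside, 120 high, walls and floor 6 mm thick; on its +y side a pale wooden shelf level with the rim (120 mm up), 172 mm wide in x, from y = 84 to 286 mm, with a stop strip 12 mm high across its far end (from y = 278). Origin under the tub's centre on the bench; +y points from tub to shelf, z up.
- rim (a point): Middle of the top edge of the tub wall opposite the shelf (the stand's -y wall): centred in the 6 mm wall thickness, 120 mm above the bench. Axes as the stand's: x along this wall, +y into the tub.
- cover: Plywood cover, 172 (x) x 162 (y) x 12 mm, 0.35 kg, loose on the tub rim; a wooden batten 90 (x) x 18 (y) x 25 mm high stands across the middle of its top, good to push against. Origin: centre of the underside; axes nearly the stand's. Against the stop strip its origin lies 197 mm along the stand's +y; the tub is fully open from about 155 mm.
- batten (a point): Centre of the top of the cover's batten, 37 mm above the cover's underside.
- holder: Hook-on brush holder, 0.25 kg, upright: 3 mm sheet steel pocket 100 (x) x 48 (y) mm, 45 high, open on top; back plate (-y) rises to 75, where a lip bends out to -y and 21 mm down: a 13 mm slot open below for the tub wall. Upright wooden grip on the lip; top 119 mm up. Overall y -40 to +24 mm. Origin: centre of the pocket's underside. Hung, its axes agree with the stand's.
- slot (a point): Middle of the holder's slot, on the underside of the lip (x 0, y -30.5, z 72 mm in the holder's frame): this point comes to the point rim when the holder hangs.
- grip (a point): Point inside the holder's upright wooden grip, which is 40 (x) x 10 (y) x 44 (z) mm: in its middle, 24 mm above the top of the lip and 20 mm below the grip's top (x 0, y -30.5, z 99 mm in the holder's frame). Pinch it across y.
- tray: Bystander: a similar steel pocket, 100 x 48 x 45 mm, but without lip and grip. Origin at the centre of the underside.
- block: Bystander: pale wooden block 110 x 60 x 35 mm. Origin at the centre of the underside.
- glue: Bystander: white glue bottle, 64 mm across, 160 mm tall, beyond the tub. Origin under its centre.
- jar: Bystander: glass jar with brushes, 76 mm across, 160 mm tall, on the far right. Origin under its centre.
- clamp_a: Bystander: black spring clamp, 100 x 60 x 24 mm. Origin under its middle.
- clamp_b: Bystander: another such spring clamp.
Not all that is in view belongs to the job. Leave any blue look-alike of the holder alone.

How it is judged:
By the outcome, as a careful person would: the job done as asked, in the order asked, and still so for the second after the job is handed in, with the robot touching nothing.
It also fails if it takes over 58 s, if anything falls off the work surface, if the arm or the gripper's body presses on something with over 40 N, if the wrist force passes 120 N, or if a joint passes its speed limit or range.

## Working session

There is one attempt and no reset: what is moved stays moved. The work goes in short steps, Python scripts to look and compute and a shell command to move; the robot and the scene stay as the last step left them, time stands still between calls to the robot, and variables do not carry over. Pictures are saved under pics/ and viewed, at most 13 in all, crops included, and the job is handed in when it is done.

```bash
mkdir -p pics; python3 - <<'E'
from plant import arm
import cv2,numpy as np,pickle
d={}
for n in("scene","top"):
    s=arm.snapshot(n); d[n]=s; cv2.imwrite(f"pics/{n}0.png",s["img"][:,:,::-1])
    print(n,s["camera_matrix"].round(1).tolist(),s["cam_to_world"].round(3).tolist(),[k for k in s])
pickle.dump(d,open("s0.pkl","wb"))
s=arm.state();print(s["tcp_pos"],s["tool_rot"],s["t"],arm.tip_reach)
E
```

```text
scene [[505.6, 0.0, 319.9], [0.0, 505.6, 238.5], [0.0, 0.0, 1.0]] [[0.161, -0.699, 0.696, 1.103], [0.987, 0.124, -0.104, -0.273], [-0.014, 0.704, 0.71, 0.725], [0.0, 0.0, 0.0, 1.0]] ['img', 'camera_matrix', 'cam_to_world']
top [[455.5, 0.0, 316.4], [0.0, 455.5, 235.4], [0.0, 0.0, 1.0]] [[0.013, 0.999, -0.029, 0.469], [-1.0, 0.014, 0.019, -0.172], [0.019, 0.029, 0.999, 0.899], [0.0, 0.0, 0.0, 1.0]] ['img', 'camera_matrix', 'cam_to_world']
[ 0.22931419 -0.58120518  0.40405152] [-5.92826583e-04  9.82400776e-01  1.86784248e-01 -9.18265112e-05] 0.1 0.1734
```

View pics/scene0.png

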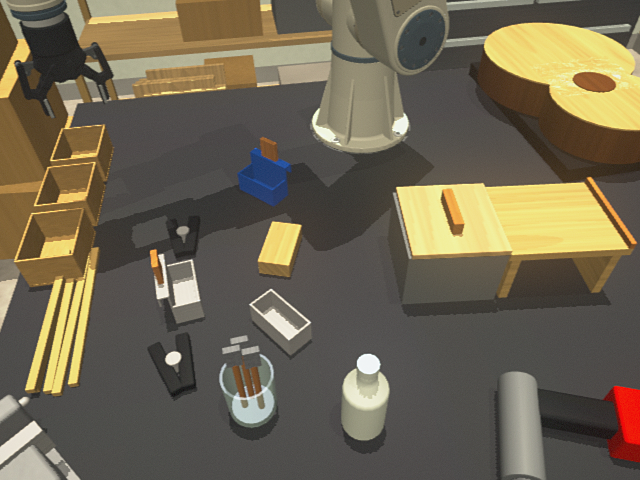

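View pics/top0.png

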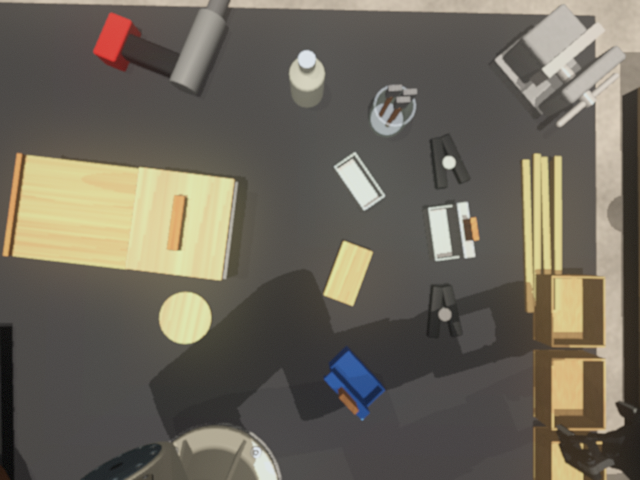

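The scene view shows the stand with its cover at (455,220), batten (453,210) and stop strip (608,215). The arm is at the upper left. In the top view the stand is at (120,215), batten (177,222).
Holder candidates, as top / scene pixels:
- (455,230) / (175,285): bare steel, with lip and wooden grip.
- (360,180) / (280,320): steel, but no lip or grip, so this is the tray.
- (352,385) / (263,175): the blue look-alike.

The first fits the description. I'll confirm it in a crop and measure.

```bash
cat > h.py <<'E'
import numpy as np,cv2,pickle
def ray(s,uv):
    K,T=s["camera_matrix"],s["cam_to_world"]
    d=np.linalg.solve(K,[uv[0],uv[1],1.]);d=T[:3,:3]@(d*[1,-1,-1]);return T[:3,3],d
def onz(s,uv,z):
    o,d=ray(s,uv);return o+d*(z-o[2])/d[2]
def tri(a,ua,b,ub):
    A=[];B=[]
    for s,u in((a,ua),(b,ub)):
        o,d=ray(s,u);d/=np.linalg.norm(d);P=np.eye(3)-np.outer(d,d);A.append(P);B.append(P@o)
    return np.linalg.solve(A[0]+A[1],B[0]+B[1])
def proj(s,p):
    T=s["cam_to_world"];c=T[:3,:3].T@(np.array(p)-T[:3,3]);c=c*[1,-1,-1];u=s["camera_matrix"]@c;return u[:2]/u[2]
def orange(img):
    h=cv2.cvtColor(img,cv2.COLOR_RGB2HSV);return cv2.inRange(h,(5,130,90),(16,255,255))
def blobs(m,amin=40):
    c,_=cv2.findContours(m,cv2.RETR_EXTERNAL,cv2.CHAIN_APPROX_NONE)
    return [(cv2.contourArea(k),cv2.minAreaRect(k),k) for k in c if cv2.contourArea(k)>amin]
E
python3 - <<'E'
from h import *
d=pickle.load(open("s0.pkl","rb"))
for n in d:
    for a,r,k in blobs(orange(d[n]["img"])):
        print(n,a,np.round(r[0],1),np.round(cv2.boxPoints(r),1).tolist())
t=d["top"]["img"];s=d["scene"]["img"]
up=lambda i,f:cv2.resize(i,None,fx=f,fy=f,interpolation=cv2.INTER_CUBIC)
A=up(t[145:285,0:250],3.2); B=up(t[185:275,415:495],3.2); C=up(s[240:330,140:220],3.2)
W=np.zeros((448+0+150,800,3),np.uint8)
W=np.zeros((600,800,3),np.uint8)
W[:B.shape[0],:B.shape[1]]=B; W[:C.shape[0],270:270+C.shape[1]]=C
A=up(t[145:285,115:250],2.2);W[290:290+A.shape[0],:A.shape[1]]=A
A=up(s[170:310,385:640],1.9);W[300:300+A.shape[0],310:310+A.shape[1]]=A
cv2.imwrite("pics/crop1.png",W[:,:,::-1])
E
```

```text
scene 115.0 [255.9 379.4] [[250.5, 367.5], [256.29998779296875, 366.29998779296875], [261.29998779296875, 391.29998779296875], [255.5, 392.5]]
scene 148.5 [238.6 381.1] [[231.89999389648438, 366.5], [237.8000030517578, 365.1000061035156], [245.39999389648438, 395.6000061035156], [239.5, 397.1000061035156]]
scene 120.0 [247.5 378.9] [[241.1999969482422, 363.3999938964844], [246.8000030517578, 362.20001220703125], [253.6999969482422, 394.3999938964844], [248.10000610351562, 395.6000061035156]]
scene 92.5 [155.7 266.3] [[148.39999389648438, 250.0], [155.6999969482422, 248.39999389648438], [163.0, 282.6000061035156], [155.6999969482422, 284.1000061035156]]
scene 216.5 [450.1 212.2] [[433.79998779296875, 194.60000610351562], [445.79998779296875, 188.60000610351562], [466.3999938964844, 229.8000030517578], [454.3999938964844, 235.8000030517578]]
scene 503.5 [610.  212.1] [[582.0999755859375, 179.6999969482422], [589.7999877929688, 174.39999389648438], [638.0, 244.60000610351562], [630.2999877929688, 249.89999389648438]]
scene 268.5 [268.6 148.5] [[259.79998779296875, 137.1999969482422], [275.3999938964844, 135.89999389648438], [277.3999938964844, 159.89999389648438], [261.79998779296875, 161.1999969482422]]
scene 582.5 [594.1  81.5] [[571.5, 86.9000015258789], [574.5, 69.0999984741211], [616.5999755859375, 76.0999984741211], [613.7000122070312, 93.9000015258789]]
top 126.5 [348.2 402.8] [[337.8999938964844, 396.70001220703125], [343.1000061035156, 392.0], [358.5, 408.8999938964844], [353.29998779296875, 413.6000061035156]]
top 453.5 [ 13.9 204.4] [[3.200000047683716, 254.39999389648438], [16.5, 153.39999389648438], [24.5, 154.5], [11.199999809265137, 255.39999389648438]]
```

View pics/crop1.png

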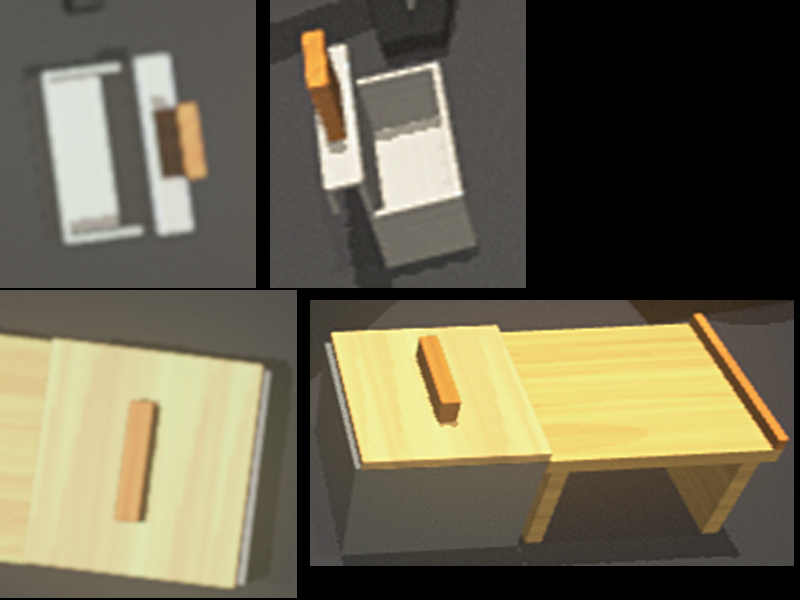

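The crop confirms the holder: lip, slot and wooden grip, grip top near top pixel (475,229). The tub's grey wall shows as a strip at top (238,182)–(226,278). Next I'll work out positions.

```bash
python3 - <<'E'
from h import *
d=pickle.load(open("s0.pkl","rb"));T,S=d["top"],d["scene"]
R=lambda x:np.round(x,4).tolist()
print("cover corners tri (exp z .132)")
tc=[(138.6,166.8),(236.8,179.1),(221.8,280.5),(125,269)];sc=[(511.3,252.1),(411.8,256.3),(396.1,187.4),(483.9,183.7)]
for a,b in zip(tc,sc):print(R(tri(T,a,S,b)),R(onz(T,a,.132)),R(onz(S,b,.132)))
print("strip outer",R(onz(T,(16.5,153.4),.132)),R(onz(T,(3.2,254.4),.132)))
print("strip scene outer",R(onz(S,(589.8,174.4),.132)),R(onz(S,(638,244.6),.132)))
print("wall outer",R(onz(T,(238.2,182.3),.12)),R(onz(T,(225.9,278.2),.12)))
img=T["img"];h=cv2.cvtColor(img,cv2.COLOR_RGB2HSV)
print(h[222,177],h[222,160],h[229,476],h[229,460],h[232,441])
m=cv2.inRange(h,(4,85,110),(14,255,255))
for a,r,k in blobs(m):
    c=r[0]
    if 100<c[1]<290 and c[0]>100: 
        bx=cv2.boxPoints(r);z=.157 if c[0]<300 else .119
        print("orange",a,np.round(c,1),R(onz(T,c,z)),[R(onz(T,p,z)) for p in bx])
m=cv2.inRange(h,(0,0,150),(180,45,255));m[:,:420]=0;m[:,485:]=0;m[:190]=0;m[270:]=0
for a,r,k in blobs(m):
    print("steel",a,np.round(r[0],1),[R(onz(T,p,.075)) for p in cv2.boxPoints(r)],[R(onz(T,p,.045)) for p in cv2.boxPoints(r)])
# grip top scene crop picks
for p in [(303,33),(323,30)]:print(R(onz(S,((p[0]-270)/3.2+140,p[1]/3.2+240),.119)))
E
```

```text
cover corners tri (exp z .132)
[0.6022, 0.1133, 0.129] [0.6021, 0.1135, 0.132] [0.6048, 0.1099, 0.132]
[0.5846, -0.0495, 0.1302] [0.584, -0.0512, 0.132] [0.5862, -0.0487, 0.132]
[0.4133, -0.028, 0.1299] [0.4133, -0.0294, 0.132] [0.4158, -0.0278, 0.132]
[0.4306, 0.1342, 0.1288] [0.4305, 0.1318, 0.132] [0.434, 0.1333, 0.132]
strip outer [0.6212, 0.3167, 0.132] [0.4522, 0.3331, 0.132]
strip scene outer [0.4429, 0.337, 0.132] [0.6244, 0.3167, 0.132]
wall outer [0.5803, -0.0518, 0.12] [0.4164, -0.034, 0.12]
[ 17 124 224] [ 24  74 224] [ 16 125 215] [ 83   6 174] [ 48  11 227]
steel 941.5 [442.8 232.6] [[0.5468, -0.389, 0.075], [0.5534, -0.4321, 0.075], [0.4553, -0.4461, 0.075], [0.4489, -0.4031, 0.075]] [[0.5497, -0.3968, 0.045], [0.5565, -0.4416, 0.045], [0.4548, -0.4561, 0.045], [0.4482, -0.4115, 0.045]]
steel 426.5 [465.6 229.6] [[0.5563, -0.4413, 0.075], [0.5596, -0.4627, 0.075], [0.4579, -0.4774, 0.075], [0.4547, -0.4561, 0.075]] [[0.5595, -0.4511, 0.045], [0.563, -0.4733, 0.045], [0.4575, -0.4885, 0.045], [0.4542, -0.4664, 0.045]]
[0.4869, -0.466, 0.119]
[0.4866, -0.4558, 0.119]
```

```bash

for i in 1; do
python3 -m inch '[[[1.4,3.11,0],[0,0,-0.024],5],[[1.4,3.11,0],[0,0,-0.024],5],[[1.4,3.11,0],[0,0,-0.024],5],[[1.4,3.11,0],[0,0,-0.024],5],[[1.4,3.11,0],[0,0,-0.024],5]]'
python3 -m inch '[[[1.4,3.11,0],[0,0,-0.024],5],[[1.4,3.11,0],[0,0,-0.024],5],[[1.4,3.11,0],[0,0,-0.024],5],[[1.4,3.11,0],[0,0,-0.024],5],[[1.4,3.11,0],[0,0,-0.024],5]]' >/dev/null
python3 -m inch '[[[1.4,3.11,0],[0,0,-0.024],5],[[1.4,3.11,0],[0,0,-0.024],5],[[1.4,3.11,0],[0,0,-0.024],5],[[1.4,3.11,0],[0,0,-0.024],5],[[1.4,3.11,0],[0,0,-0.024],5]]' >/dev/null
python3 -m inch '[[[1.4,3.11,0],[0,0,-0.024],5],[[1.4,3.11,0],[0,0,-0.024],5],[[1.4,3.11,0],[0,0,-0.024],5],[[1.4,3.11,0],[0,0,-0.024],5],[[1.4,3.11,0],[0,0,-0.024],5]]'
python3 -m inch '[[[0,0,0],[0,0,0],5],[[0,0,0],[0,0,0],5]]'
done
```

```text
t: 0.6
tcp_pos: [0.2996, -0.4245, 0.4044]
tool_rot: [-0.0, 0.992, 0.127, -0.0]
ft_force: [0.7, 0.2, 0.1]
gripper_width: 0.0499
grip_force: 0.0
t: 2.1
tcp_pos: [0.5096, 0.042, 0.4045]
tool_rot: [0.0, 0.999, -0.052, -0.0]
ft_force: [0.5, -0.3, -0.6]
gripper_width: 0.0501
grip_force: 0.0
t: 2.3
tcp_pos: [0.5093, 0.0412, 0.4042]
tool_rot: [0.0, 0.999, -0.051, -0.001]
ft_force: [0.4, -0.5, -0.0]
gripper_width: 0.0498
grip_force: 0.0
```

```bash

python3 -m inch '[[[0,0,-1.8],[0,0,0],5],[[0,0,-1.8],[0,0,0],5],[[0,0,-1.8],[0,0,0],5],[[0,0,-1.6],[0,0,0],5],[[0,0,-1.2],[0,0,0],5]]'
python3 -m inch '[[[0,0,-0.8],[0,0,0],4],[[0,0,-0.3],[0,0,0],3],[[0,0,0],[0,0,0],2.6],[[0,0,0],[0,0,0],2.6],[[0,0,0],[0,0,0],2.6]]'
python3 - <<'E'
from plant import arm
from h import *
o=[]
for n,c in(("scene",(slice(150,300),slice(380,640))),("top",(slice(140,290),slice(0,260)))):
    s=arm.snapshot(n);o.append(cv2.resize(s["img"][c],(780,290)))
cv2.imwrite("pics/a1.png",np.vstack(o)[:,:,::-1])
E
```

```text
t: 2.8
tcp_pos: [0.5087, 0.0396, 0.3216]
tool_rot: [0.0, 0.999, -0.053, -0.001]
ft_force: [-0.2, -0.0, -0.3]
gripper_width: 0.05
grip_force: 0.0
t: 3.3
tcp_pos: [0.5096, 0.0406, 0.3123]
tool_rot: [-0.0, 0.999, -0.052, 0.001]
ft_force: [-0.2, 0.3, -0.7]
gripper_width: 0.0261
grip_force: 0.0
```

View pics/a1.png

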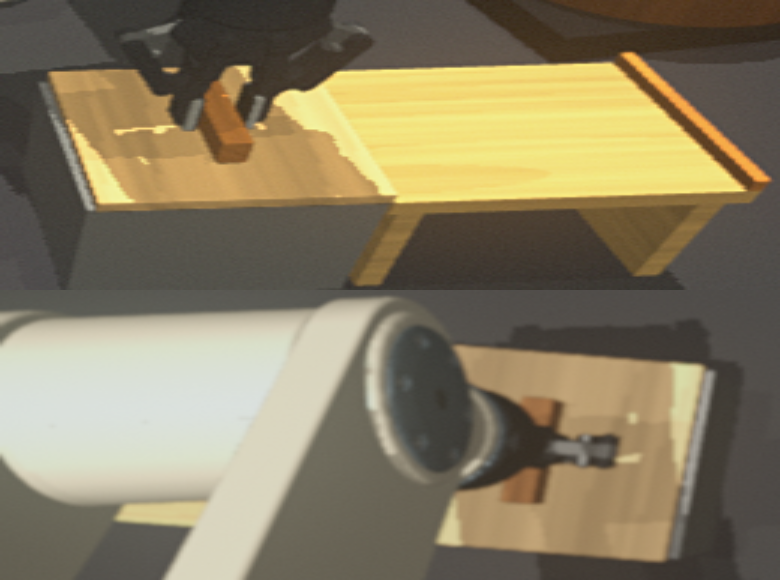

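The fingers straddle the batten (around (225,115) in the upper half of the picture) with some slack, and it sits near the centre of the pads. Now I push slowly along the stand's +y.

```bash

python3 -m inch '[[[0.05,0.5,0],[0,0,0],2.6],[[0.08,0.8,0],[0,0,0],2.6],[[0.1,1,0],[0,0,0],2.6],[[0.11,1,0],[0,0,0],2.6],[[0.11,1,0],[0,0,0],2.6]]'
python3 -m inch '[[[0.1,1,0],[0,0,0],2.6],[[0.1,1,0],[0,0,0],2.6],[[0.1,1,0],[0,0,0],2.6],[[0.11,1,0],[0,0,0],2.6],[[0.11,1,0],[0,0,0],2.6]]'
python3 -m inch '[[[0.1,1,0],[0,0,0],2.6],[[0.1,1,0],[0,0,0],2.6],[[0.1,1,0],[0,0,0],2.6],[[0.11,1,0],[0,0,0],2.6],[[0.11,1,0],[0,0,0],2.6]]'
python3 -m inch '[[[0.1,1,0],[0,0,0],2.6],[[0.1,1,0],[0,0,0],2.6],[[0.08,0.8,0],[0,0,0],2.6],[[0.05,0.5,0],[0,0,0],2.6],[[0.04,0.4,0],[0,0,0],2.6]]'
python3 - <<'E'
from plant import arm
from h import *
s=arm.snapshot("scene");cv2.imwrite("pics/a2.png",cv2.resize(s["img"][130:310,340:640],(800,480))[:,:,::-1])
E
```

```text
t: 3.9
tcp_pos: [0.514, 0.0847, 0.3117]
tool_rot: [0.0, 0.999, -0.052, 0.0]
ft_force: [0.2, -1.9, 0.5]
gripper_width: 0.0259
grip_force: 1.3
t: 4.4
tcp_pos: [0.5191, 0.1345, 0.3116]
tool_rot: [0.0, 0.999, -0.052, -0.0]
ft_force: [0.6, -2.2, 2.5]
gripper_width: 0.026
grip_force: 1.4
t: 4.9
tcp_pos: [0.5243, 0.1844, 0.3117]
tool_rot: [0.0, 0.999, -0.052, -0.0]
ft_force: [0.1, -2.2, 2.2]
gripper_width: 0.0259
grip_force: 1.4
t: 5.4
tcp_pos: [0.528, 0.221, 0.3117]
tool_rot: [0.0, 0.999, -0.052, -0.0]
ft_force: [0.1, -3.6, 1.6]
gripper_width: 0.0262
grip_force: 1.4
```

View pics/a2.png

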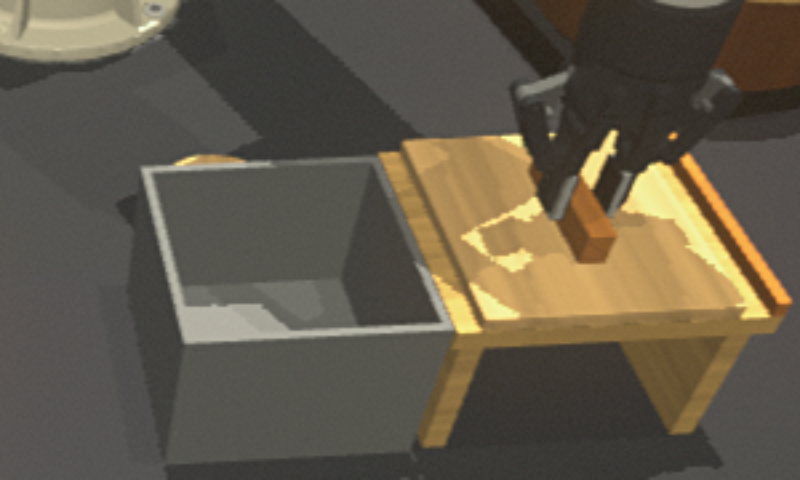

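The tub is open, and the cover lies flat on the shelf against the batten push (near (590,240)), with a small gap at the tub side. I'm backing off and moving to the holder.

```bash

python3 -m inch '[[[-0.03,-0.35,0],[0,0,0],2.8],[[0,0,1.5],[0,0,0],2.8],[[0,0,3],[0,0,0],2.8],[[0,0,3],[0,0,0],5],[[0,0,2.5],[0,0,0],5]]'
python3 -m inch '[[[-0.1,-3.4,0],[0,0,0.0123],5],[[-0.1,-3.4,0],[0,0,0.0123],5],[[-0.1,-3.4,0],[0,0,0.0123],5],[[-0.1,-3.4,0],[0,0,0.0123],5],[[-0.1,-3.4,0],[0,0,0.0123],5]]' >/dev/null
python3 -m inch '[[[-0.1,-3.4,0],[0,0,0.0123],5],[[-0.1,-3.4,0],[0,0,0.0123],5],[[-0.1,-3.4,0],[0,0,0.0123],5],[[-0.1,-3.4,0],[0,0,0.0123],5],[[-0.1,-3.4,0],[0,0,0.0123],5]]' >/dev/null
python3 -m inch '[[[-0.1,-3.4,0],[0,0,0.0123],5],[[-0.1,-3.4,0],[0,0,0.0123],5],[[-0.1,-3.4,0],[0,0,0.0123],5],[[-0.1,-3.4,0],[0,0,0.0123],5],[[-0.1,-3.4,0],[0,0,0.0123],5]]' >/dev/null
python3 -m inch '[[[-0.1,-3.4,0],[0,0,0.0123],5],[[-0.1,-3.4,0],[0,0,0.0123],5],[[-0.1,-3.4,0],[0,0,0.0123],5],[[-0.1,-3.4,0],[0,0,0.0123],5],[[-0.1,-3.4,0],[0,0,0.0123],5]]'
python3 -m inch '[[[0,0,0],[0,0,0],5],[[0,0,0],[0,0,0],5]]'
python3 - <<'E'
from plant import arm
from h import *
d={n:arm.snapshot(n) for n in("scene","top")};pickle.dump(d,open("s1.pkl","wb"))
o=[cv2.resize(d["top"]["img"][140:290,0:250],(700,420)[:2])[:, :],cv2.resize(d["scene"]["img"][170:310,385:520],(170,176))]
W=np.zeros((600,800,3),np.uint8);W[:420,:700]=o[0];W[424:600,:170]=o[1]
C=cv2.resize(d["scene"]["img"][230:330,120:220],(176,176));W[424:600,200:376]=C
cv2.imwrite("pics/a3.png",W[:,:,::-1])
E
```

```text
t: 5.95
tcp_pos: [0.5277, 0.2168, 0.4132]
tool_rot: [-0.0, 0.999, -0.052, 0.0]
ft_force: [0.7, 0.4, 0.5]
gripper_width: 0.0499
grip_force: 0.0
t: 7.95
tcp_pos: [0.507, -0.4645, 0.4115]
tool_rot: [-0.0, 0.997, 0.071, 0.0]
ft_force: [0.1, -0.0, 0.2]
gripper_width: 0.0502
grip_force: 0.0
t: 8.15
tcp_pos: [0.507, -0.4634, 0.4111]
tool_rot: [-0.001, 0.998, 0.07, -0.0]
ft_force: [0.5, 0.5, -0.4]
gripper_width: 0.0497
grip_force: 0.0
```

View pics/a3.png

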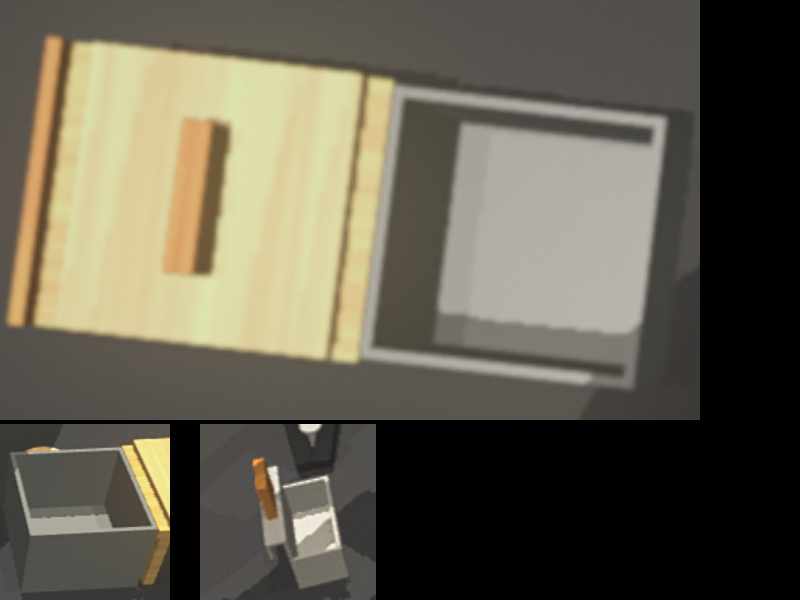

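The top view shows the tub's outer rim corners at about (238,182), (226,278), (142,170) and (129,268). The cover lies flat on the shelf, clear of the tub by about 10 mm, and the holder hasn't moved.

```bash
python3 - <<'E'
from h import *
d=pickle.load(open("s1.pkl","rb"));T,S=d["top"],d["scene"]
R=lambda x:np.round(x,4).tolist()
tt=[(238.2,181.8),(226.1,278.2),(141.8,170),(128.9,267.9)];ss=[(407.2,256.6),(394.5,193),(505.7,252.6),(481.9,189.1)]
for s,c in((T,tt),(S,ss)):
    P=np.array([onz(s,p,.12) for p in c]);C=P.mean(0);yv=(P[2]+P[3]-P[0]-P[1])[:2];xv=(P[0]+P[2]-P[1]-P[3])[:2]
    print(R(P[:,:2]),"c",R(C),"yaw",np.degrees(np.arctan2(-yv[0],yv[1])),np.degrees(np.arctan2(xv[1],xv[0])),np.linalg.norm(yv)/2,np.linalg.norm(xv)/2,"rim",R((P[0]+P[1])/2))
for a,r,k in blobs(orange(S["img"])):
    if r[0][0]<200: b=cv2.boxPoints(r);print(a,np.round(b,1).tolist(),[R(onz(S,p,.119)) for p in b])
E
```

```text
[[0.5812, -0.0518], [0.4164, -0.0343], [0.5988, 0.1124], [0.4318, 0.1301]] c [0.5071, 0.0391, 0.12] yaw -5.729437975303386 -6.043725884857868 0.16514456218461296 0.1667785817954377 rim [0.4988, -0.0431, 0.12]
[[0.5751, -0.0517], [0.417, -0.03], [0.5942, 0.1082], [0.4347, 0.1318]] c [0.5053, 0.0396, 0.12] yaw -6.529234028358827 -8.112078752407575 0.16193752191951316 0.16040564822610426 rim [0.4961, -0.0409, 0.12]
189.5 [[147.8000030517578, 250.5], [155.39999389648438, 248.6999969482422], [163.5, 282.3999938964844], [155.89999389648438, 284.20001220703125]] [[0.4866, -0.4701, 0.119], [0.4845, -0.4578, 0.119], [0.5615, -0.4404, 0.119], [0.5632, -0.4521, 0.119]]
```

```bash

python3 -m inch '[[[0.05,0.4,-2],[0,0,0],5],[[0,0,-3.5],[0,0,0],5],[[0,0,-3.5],[0,0,0],5],[[0,0,-2.5],[0,0,0],5],[[0,0,-1.5],[0,0,0],5]]'
python3 -m inch '[[[0,0,-1.5],[0,0,0],5],[[0,0,-0.9],[0,0,0],5],[[0,0,0],[0,0,0],5]]'
python3 - <<'E'
from plant import arm
from h import *
s=arm.snapshot("scene");cv2.imwrite("pics/a4.png",cv2.resize(s["img"][180:340,90:290],(800,640))[:600,:,::-1])
E
```

```text
t: 8.75
tcp_pos: [0.5079, -0.4572, 0.2796]
tool_rot: [-0.001, 0.997, 0.071, -0.001]
ft_force: [-0.1, -0.0, -0.6]
gripper_width: 0.0496
grip_force: 0.0
t: 9.05
tcp_pos: [0.5081, -0.4586, 0.257]
tool_rot: [-0.0, 0.997, 0.071, -0.0]
ft_force: [-0.3, 0.1, 0.6]
gripper_width: 0.0501
grip_force: 0.0
```

View pics/a4.png

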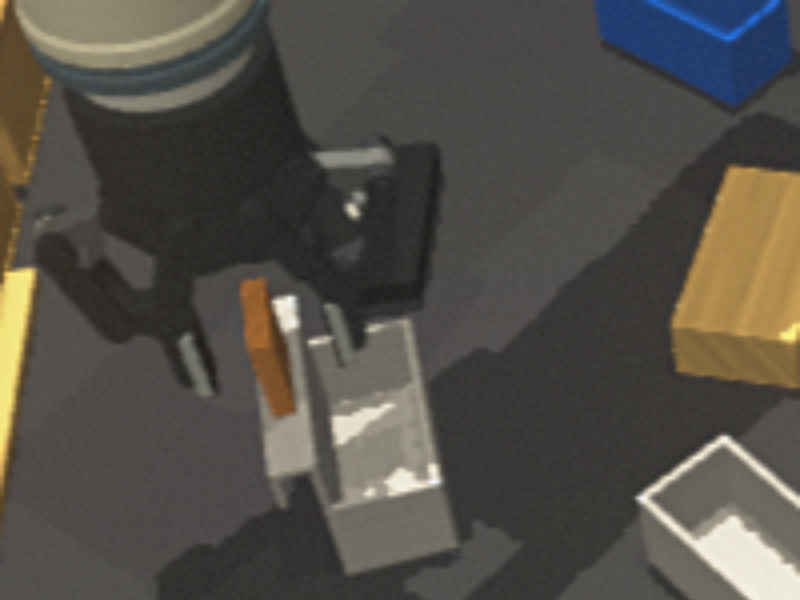

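The grip (around crop (265,345)) stands between the open pads. Closing on it.

```bash

python3 -m inch '[[[0,0,0],[0,0,0],3],[[0,0,0],[0,0,0],1.8],[[0,0,0],[0,0,0],0.6],[[0,0,0],[0,0,0],0.6],[[0,0,0],[0,0,0],0.6]]' 45
python3 -m inch '[[[0,0,0],[0,0,0],0.6],[[0,0,0.5],[0,0,0],0.6],[[0,0,1],[0,0,0],0.6],[[0,0,2],[0,0,0],0.6],[[0,0,3],[0,0,0],0.6]]'
python3 -m inch '[[[0,0,4],[0,0,0],0.6],[[0,0,4],[0,0,0],0.6],[[0,0,2],[0,0,0],0.6],[[0,0,0],[0,0,0],0.6]]'
```

```text
t: 9.6
tcp_pos: [0.5084, -0.4592, 0.2584]
tool_rot: [0.001, 0.997, 0.071, 0.0]
ft_force: [0.1, -1.8, 4.0]
gripper_width: 0.0092
grip_force: 46.9
t: 10.1
tcp_pos: [0.5075, -0.4582, 0.3217]
tool_rot: [-0.002, 0.997, 0.071, -0.002]
ft_force: [0.2, -0.5, -2.8]
gripper_width: 0.0091
grip_force: 45.8
t: 10.5
tcp_pos: [0.5086, -0.4592, 0.4268]
tool_rot: [0.002, 0.997, 0.071, 0.002]
ft_force: [0.6, 0.1, -2.9]
gripper_width: 0.0093
grip_force: 45.9
```

```bash

python3 -m inch '[[[-0.06,1.5,0],[0,0,-0.0165],0.6],[[-0.06,2.5,0],[0,0,-0.0165],0.6],[[-0.06,3,0],[0,0,-0.0165],0.6],[[-0.06,3,0],[0,0,-0.0165],0.6],[[-0.06,3,0],[0,0,-0.0165],0.6]]' >/dev/null
python3 -m inch '[[[-0.06,3,0],[0,0,-0.0165],0.6],[[-0.06,3,0],[0,0,-0.0165],0.6],[[-0.06,3,0],[0,0,-0.0165],0.6],[[-0.06,3,0],[0,0,-0.0165],0.6],[[-0.06,3,0],[0,0,-0.0165],0.6]]' >/dev/null
python3 -m inch '[[[-0.06,3,0],[0,0,-0.0165],0.6],[[-0.06,3,0],[0,0,-0.0165],0.6],[[-0.06,3,0],[0,0,-0.0165],0.6],[[-0.06,2.4,0],[0,0,-0.0165],0.6],[[-0.06,1.5,0],[0,0,-0.0165],0.6]]'
python3 -m inch '[[[0,0,0],[0,0,0],0.6],[[0,0,0],[0,0,0],0.6],[[0,0,0],[0,0,0],0.6]]'
python3 - <<'E'
from plant import arm
from h import *
d={n:arm.snapshot(n) for n in("scene","top")};pickle.dump(d,open("s2.pkl","wb"))
W=np.zeros((600,800,3),np.uint8)
W[:,:400]=cv2.resize(d["scene"]["img"][120:318,370:502],(400,600));W[:400,400:]=cv2.resize(d["top"]["img"][150:290,120:260],(400,400))
cv2.imwrite("pics/a5.png",W[:,:,::-1]);print(arm.state()["tcp_pos"])
E
```

```text
t: 12.0
tcp_pos: [0.4982, -0.0482, 0.421]
tool_rot: [-0.0, 0.999, -0.053, -0.002]
ft_force: [0.3, -0.4, -3.1]
gripper_width: 0.0092
grip_force: 45.8
t: 12.3
tcp_pos: [0.499, -0.0505, 0.4221]
tool_rot: [0.0, 0.999, -0.053, -0.001]
ft_force: [0.3, 0.9, -3.0]
gripper_width: 0.0094
grip_force: 45.9
[ 0.49912588 -0.05059175  0.42235249]
```

View pics/a5.png

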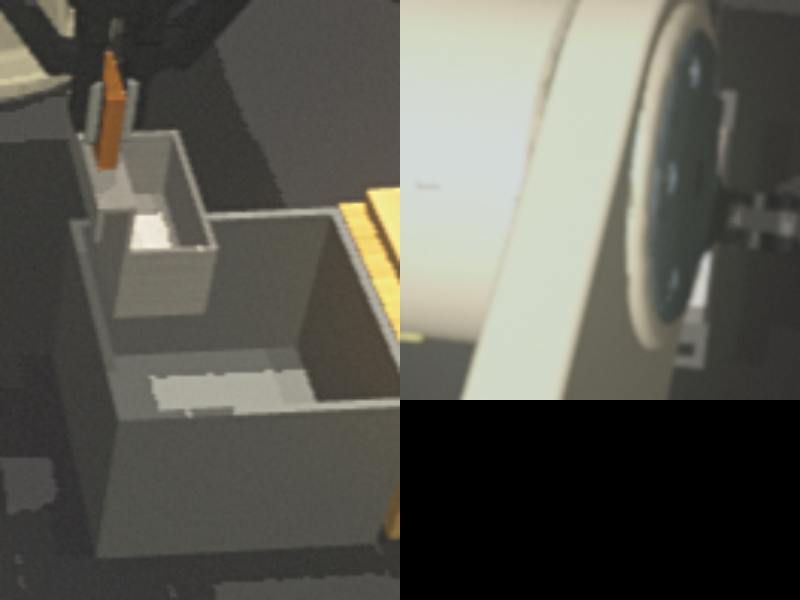

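The holder hangs upright in the gripper, aligned with the tub wall, but about 10 mm short in y (the TCP is at -0.0506). I'll shift it, lower it to just above the rim and check.

```bash

python3 -m inch '[[[0,0.5,-0.5],[0,0,0],0.6],[[0,0.55,-1],[0,0,0],0.6],[[0,0,-1.2],[0,0,0],0.6],[[0,0,-0.8],[0,0,0],0.6],[[0,0,0],[0,0,0],0.6]]'
python3 -m inch '[[[0,0,0],[0,0,0],0.6],[[0,0,0],[0,0,0],0.6]]'
python3 - <<'E'
from plant import arm
from h import *
s=arm.snapshot("scene");st=arm.state();p=st["tcp_pos"];pickle.dump(s,open("s3.pkl","wb"))
print(p,st["tool_rot"])
a=np.radians(-6.0);X=np.array([np.cos(a),np.sin(a),0]);Y=np.array([-np.sin(a),np.cos(a),0]);Z=np.array([0,0,1.])
def H(x,y,z):  # holder frame in world from tcp (mm)
    return p+X*x/1e3+Y*(y+30.5)/1e3+Z*(z/1e3-.2575)
rim=np.array([.4987,-.0402,.12])
x0,y0,k=370,130,6
I=cv2.resize(s["img"][y0:y0+100,x0:x0+130],None,fx=k,fy=k,interpolation=cv2.INTER_CUBIC)[:,:,::-1].copy()
def dot(P,c):
    u=proj(s,P);cv2.circle(I,tuple(int(v) for v in ((u-[x0,y0]+.5)*k)),3,c,-1)
for q in[(20,-25.5,119),(-20,-25.5,119),(20,-35.5,119),(50,24,45),(-50,24,45),(50,24,0),(50,-24,0),(50,-40,75),(50,-21,75),(-50,-40,75)]:dot(H(*q),(0,0,255))
for x in(-.083,0,.083):
    for y in(-.003,.003):dot(rim+X*x+Y*y,(0,255,0))
cv2.imwrite("pics/a6.png",I)
E
```

```text
t: 12.9
tcp_pos: [0.4986, -0.0393, 0.3859]
tool_rot: [0.0, 0.999, -0.053, -0.002]
ft_force: [0.2, 0.9, -2.8]
gripper_width: 0.0098
grip_force: 45.8
t: 13.1
tcp_pos: [0.4994, -0.0395, 0.388]
tool_rot: [0.0, 0.999, -0.053, 0.0]
ft_force: [0.3, 0.3, -2.4]
gripper_width: 0.0093
grip_force: 45.8
[ 0.49938267 -0.0394656   0.38808334] [ 9.79320474e-06  9.98601701e-01 -5.28629038e-02  3.94153471e-04]
```

View pics/a6.png

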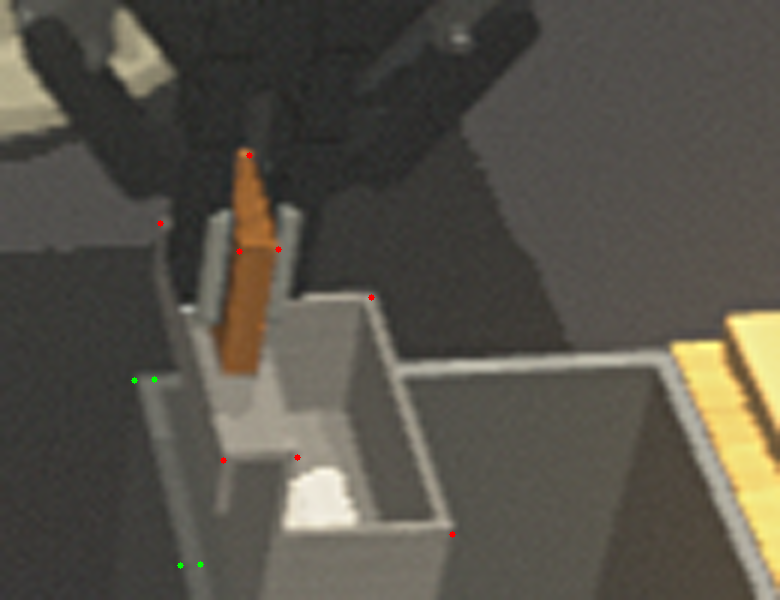

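The predicted holder points (red) match the picture to within about 0.5 px. The real rim band looks slightly to the right of the green prediction, so I'll measure that by intensity profile.

```bash
python3 - <<'E'
from h import *
a=np.radians(-6.0);X=np.array([np.cos(a),np.sin(a),0]);Y=np.array([-np.sin(a),np.cos(a),0])
rim=np.array([.4987,-.0402,.12])
ys=np.arange(-.014,.0141,.002)
for f,n,xs in(("s1.pkl","scene",(-.06,-.03,0,.03,.06)),("s1.pkl","top",(-.06,-.03,0,.03,.06))):
    s=pickle.load(open(f,"rb"))[n];g=cv2.cvtColor(s["img"],cv2.COLOR_RGB2GRAY).astype(np.float32)
    acc=0
    for x in xs:
        P=np.array([[proj(s,rim+X*(x+e)+Y*y) for y in ys] for e in np.linspace(-.012,.012,9)],np.float32)
        v=cv2.remap(g,P[...,0],P[...,1],cv2.INTER_LINEAR).mean(0);print(n,x,v.astype(int).tolist())
print((ys*1e3).astype(int).tolist())
E
```

```text
scene -0.06 [56, 56, 56, 59, 60, 62, 85, 106, 112, 100, 83, 80, 80, 80, 80]
scene -0.03 [60, 61, 61, 61, 59, 66, 119, 166, 171, 135, 89, 78, 81, 80, 81]
scene 0 [61, 61, 62, 61, 59, 64, 121, 166, 171, 135, 88, 79, 80, 81, 81]
scene 0.03 [62, 61, 62, 62, 60, 63, 121, 167, 171, 140, 97, 90, 92, 92, 92]
scene 0.06 [62, 63, 62, 62, 60, 63, 119, 166, 171, 166, 161, 160, 159, 160, 159]
top -0.06 [64, 64, 65, 65, 65, 70, 94, 116, 123, 124, 122, 121, 122, 123, 123]
top -0.03 [66, 66, 66, 66, 65, 81, 131, 170, 180, 180, 180, 180, 179, 179, 179]
top 0 [66, 66, 67, 66, 65, 80, 130, 170, 179, 179, 179, 178, 178, 178, 178]
top 0.03 [65, 66, 66, 66, 65, 79, 128, 167, 177, 177, 177, 176, 176, 176, 176]
top 0.06 [63, 64, 64, 64, 63, 76, 125, 165, 174, 167, 153, 145, 144, 143, 143]
[-14, -12, -10, -8, -6, -4, -2, 0, 2, 4, 6, 7, 10, 12, 14]
```

The rim is 1 mm further in +y than predicted, and its yaw is confirmed. I'll correct by 0.8 mm and lower.

```bash

python3 -m inch '[[[0,0.08,-0.3],[0,0,0],0.6],[[0,0,-0.5],[0,0,0],0.6],[[0,0,-0.8],[0,0,0],0.6],[[0,0,-0.8],[0,0,0],0.6],[[0,0,-0.8],[0,0,0],0.6]]'
python3 -m inch '[[[0,0,-0.8],[0,0,0],0.6],[[0,0,-0.8],[0,0,0],0.6],[[0,0,-0.5],[0,0,0],0.6],[[0,0,-0.3],[0,0,0],0.6],[[0,0,0],[0,0,0],0.6]]'
python3 - <<'E'
from plant import arm
from h import *
s=arm.snapshot("scene");st=arm.state();print(st["tcp_pos"],st["ft_force"],st["ft_torque"])
cv2.imwrite("pics/a7.png",cv2.resize(s["img"][140:260,370:530],(800,600),interpolation=cv2.INTER_CUBIC)[:,:,::-1])
E
```

```text
t: 13.65
tcp_pos: [0.499, -0.0386, 0.3547]
tool_rot: [-0.0, 0.999, -0.053, -0.0]
ft_force: [-0.7, 0.1, -3.1]
gripper_width: 0.0094
grip_force: 45.9
t: 14.15
tcp_pos: [0.4991, -0.0386, 0.3313]
tool_rot: [-0.0, 0.999, -0.053, -0.0]
ft_force: [0.2, 0.4, -2.9]
gripper_width: 0.0093
grip_force: 45.9
[ 0.49922507 -0.0385926   0.33162386] [ 0.41039465 -0.55090821 -2.32425119] [-0.10913824  0.02523726  0.01406976]
```

View pics/a7.png

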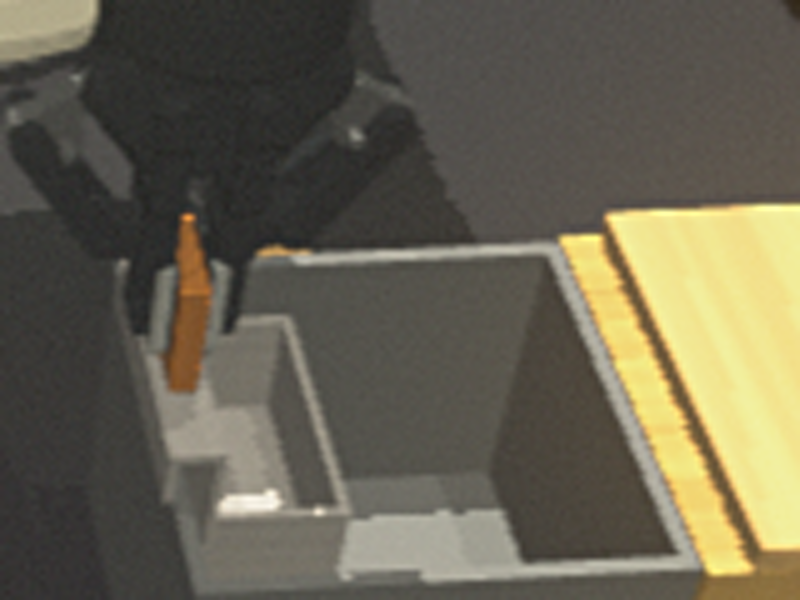

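The pocket is inside the tub with no side force, and the lip flange (around (175,485)) is on the outside of the wall. Continuing down gently.

```bash

python3 -m inch '[[[0,0,-0.4],[0,0,0],0.6],[[0,0,-0.4],[0,0,0],0.6],[[0,0,-0.4],[0,0,0],0.6],[[0,0,-0.3],[0,0,0],0.6],[[0,0,-0.2],[0,0,0],0.6]]'
python3 -m inch '[[[0,0,-0.2],[0,0,0],0.6],[[0,0,-0.2],[0,0,0],0.6],[[0,0,-0.1],[0,0,0],0.6],[[0,0,-0.1],[0,0,0],0.6],[[0,0,0],[0,0,0],0.6]]'
```

```text
t: 14.7
tcp_pos: [0.4991, -0.0386, 0.3143]
tool_rot: [-0.0, 0.999, -0.053, -0.0]
ft_force: [-0.5, 0.8, -3.4]
gripper_width: 0.0094
grip_force: 45.9
t: 15.2
tcp_pos: [0.4992, -0.0386, 0.3086]
tool_rot: [0.0, 0.999, -0.053, -0.0]
ft_force: [0.2, -0.7, -3.1]
gripper_width: 0.0093
grip_force: 45.9
```

```bash

python3 -m inch '[[[0,0,-0.1],[0,0,0],0.6],[[0,0,-0.1],[0,0,0],0.6],[[0,0,0],[0,0,0],0.6]]'
python3 -m inch '[[[0,0,-0.1],[0,0,0],0.6],[[0,0,0],[0,0,0],0.6]]'
```

```text
t: 15.5
tcp_pos: [0.4991, -0.0386, 0.3066]
tool_rot: [-0.0, 0.999, -0.053, -0.0]
ft_force: [-0.3, 0.5, -3.1]
gripper_width: 0.0091
grip_force: 45.9
t: 15.7
tcp_pos: [0.4992, -0.0386, 0.3063]
tool_rot: [-0.0, 0.999, -0.053, 0.0]
ft_force: [-3.7, 0.1, 5.9]
gripper_width: 0.0097
grip_force: 47.1
```

The lip is resting on the rim (vertical force went from -3 to +6 N). Relieving the load, opening and retreating.

```bash

python3 -m inch '[[[0,0,0.05],[0,0,0],0.6],[[0,0,0],[0,0,0],1.2],[[0,0,0],[0,0,0],1.8],[[0,0,0],[0,0,0],3],[[0,0,0],[0,0,0],4]]' 20
python3 -m inch '[[[0,0,0.5],[0,0,0],4],[[0,0,1.5],[0,0,0],4],[[0,0,3],[0,0,0],4],[[0,0,4],[0,0,0],4],[[0,0,4],[0,0,0],4]]'
python3 -m inch '[[[-1,-3,1],[0,0,0],4],[[-1,-4,0],[0,0,0],4],[[-1,-4,0],[0,0,0],4],[[-1,-4,0],[0,0,0],4],[[-1,-4,0],[0,0,0],4]]'
python3 -m inch '[[[-1,-4,0],[0,0,0],4],[[-1,-4,0],[0,0,0],4],[[-1,-4,0],[0,0,0],4],[[-1,-3,0],[0,0,0],4],[[0,0,0],[0,0,0],4]]'
python3 - <<'E'
from plant import arm
from h import *
d={n:arm.snapshot(n) for n in("scene","top")}
o=[cv2.resize(d["scene"]["img"][150:300,380:640],(520,300),interpolation=3),cv2.resize(d["top"]["img"][140:290,0:260],(520,300),interpolation=3)]
cv2.imwrite("pics/a8.png",np.vstack(o)[:,:,::-1])
E
```

```text
t: 16.2
tcp_pos: [0.4993, -0.0386, 0.3062]
tool_rot: [0.0, 0.999, -0.053, 0.0]
ft_force: [0.3, -0.4, 0.2]
gripper_width: 0.0401
grip_force: 0.0
t: 16.7
tcp_pos: [0.4989, -0.0385, 0.4377]
tool_rot: [-0.0, 0.999, -0.053, -0.0]
ft_force: [1.3, -0.1, 0.1]
gripper_width: 0.0401
grip_force: 0.0
t: 17.2
tcp_pos: [0.4485, -0.23, 0.4468]
tool_rot: [0.0, 0.999, -0.053, 0.0]
ft_force: [0.4, 0.6, 0.0]
gripper_width: 0.0399
grip_force: 0.0
t: 17.7
tcp_pos: [0.408, -0.3816, 0.4464]
tool_rot: [0.001, 0.999, -0.054, -0.0]
ft_force: [0.3, 0.0, -0.6]
gripper_width: 0.0399
grip_force: 0.0
```

View pics/a8.png

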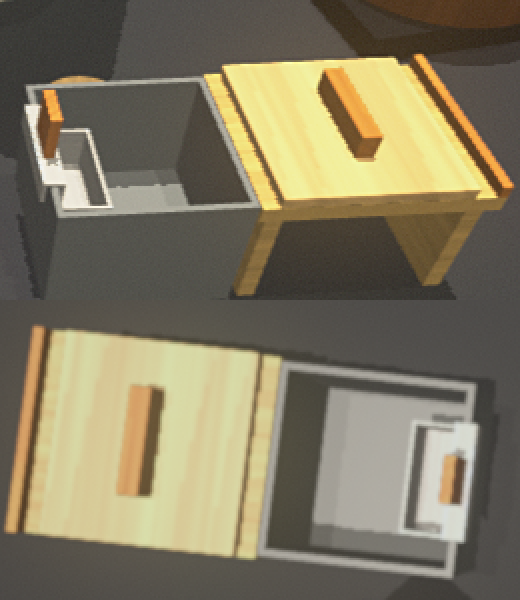

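The holder hangs on the middle of the wall, with its lip over the rim and its pocket inside the tub (top crop (440,482)). The cover lies flat on the shelf and the stand hasn't moved. Handing in.

```bash
python3 -c "
from plant import arm
print(arm.hand_in())"
```

```text
the job is handed in; nothing more can be done
None
```

The cover lies flat on the shelf with the tub open, the steel holder hangs over the middle of the wall opposite (about 3 mm off centre), and I handed the job in at about 18 s; the system gave no verdict.

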